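# Lever open the battery box

## Task

Use the flat pry blade to lever up the hinged cover of the grey battery box at the notch in its front edge, and swing the cover back with the blade until it stays open past upright; do not touch the cover with the gripper. Then lay the blade flat inside the steel tray and let go, leaving the other things on the worktop alone.

Things in the scene. Friction and masses are not known exactly. Their poses are not given: they have to be found in the camera images.
- case: grey plastic battery box, fixed to the worktop: 110 (x, front to back) x 120 (y) x 34 high without its cover, 40 with it. Origin at the centre of its underside; its x axis points from the notched front to the hinge at the back, z up. It is a hollow well with walls 5 thick; two dark cells lie in it, reaching 24 above the worktop. Side walls carry two short sockets on the -y side (6 long). The cover lies on top, flush with the walls all round.
- notch (a point): middle of the pry notch, on the outer face of the front wall (case x = -55 mm), 29 mm above the worktop. The notch is a gap in the top of the front wall, 42 wide and 10 high: its sill is 24 mm above the worktop and its top is the underside of the cover, at 34.5 mm. It opens straight into the hollow inside.
- hinge (a point): middle of the hinge axis at the top of the rear wall (case x = +55 mm, height 34 mm); the axis runs along the case's y.
- cover (a joint): angle of the cover, a plain grey ribbed plate 110 (hinge to front edge) x 120 x 6 mm, 80 g: 0 closed (level), grows as the front edge rises, 1.57 upright, stop at 1.9 leaning back. The hinge is stiff by friction (0.06 N m): the cover stays where it is left. Lifting it at the front edge takes about 1 N.
- cover_edge (a point): middle of the cover's front edge, at the level of its underside (moves with the cover, 110 mm from the hinge axis).
- blade: flat pry blade, 154 mm long, 60 g, loose: a light wooden handle 84 long x 18 wide x 14 high and, ahead of it, a flat steel blade 70 long x 12 wide x 2.4 thick at half the handle's height. Origin at the centre of the handle's underside; x points along the tool to the tip, z up as it lies. It starts lying flat on the worktop, tip pointing roughly away from the robot.
- blade_tip (a point): end of the steel blade, 112 mm ahead of the blade's origin and 7 mm above its underside.
- blade_butt (a point): rear end of the handle, 42 mm behind the blade's origin and 7 mm above its underside.
- tray: shallow steel instrument tray, fixed, 200 (its x) x 120 (its y) outside, walls 3 thick, rim 12 mm high, floor 3 mm thick. Origin at the centre of its underside. Tray and blade stand one on the left and one on the right of the box, either way round.
- hole_punch: two-hole punch with black lever, 73 x 120 x 58 (mm); a bystander. Origin at the centre of its underside.
- coverslip_box: small white cover-slip box, 31 x 31 x 19 (mm); a bystander. Origin at the centre of its underside.
- jar: small clear specimen jar, 44 across, 56 high (mm); a bystander. Origin at the centre of its underside.
- eraser: eraser in a sleeve, 21 x 44 x 12 (mm); a bystander. Origin at the centre of its underside.
- pencil: dark green pencil, 136 long, 7 thick (mm); a bystander. Origin at the centre of its underside.
- petri_dish: petri dish, 61 across, 15 high (mm); a bystander. Origin at the centre of its underside.
- spare_cell: spare AA cell lying on its side, 15 x 50 x 15 (mm); a bystander. Origin at the centre of its underside.
Not all that is in view belongs to the job. Several things have the shape of the case; the one meant has the colours described above.

How it is judged:
By the outcome, as a careful person would: the job done as asked, in the order asked, and still so for the second after the job is handed in, with the robot touching nothing.
It also fails if it takes over 54 s, if anything falls off the work surface, if the arm or the gripper's body presses on something with over 40 N, if the wrist force passes 120 N, or if a joint passes its speed limit or range.

## Robot

A 6-joint arm with a two-finger parallel gripper is mounted at the origin on a cart in front of the work surface, level with it; the furniture and walls round the work are solid. World frame = base frame: x ahead of the robot, y to its left, z up, the work surface at z = 0. Lengths are in m, angles in rad, forces in N, time in s.
With the tool pointing down it reaches from about 0.325 to 0.9 m from the base axis. Payload 3.5 kg.
Tool frame: the origin (TCP) lies where the fingers leave the gripper's body, on its centre line; the fingertips stand 73 mm ahead of it and the grasp point (between the pads) lies 54 mm ahead of it; z points along the fingers, x is the direction in which the jaws open and shut, and the axes are right-handed (so a half turn about z gives the same grasp; the last joint's range is limited). The gripper opens to 85 mm and grips with 20 to 120 N. Pads are 22 mm wide; open, the fingers measure 114 mm over their backs; the gripper's body (76 mm by 85 mm) begins 54 mm behind the grasp point. The pads swing forward as they close: fully open they stand 13 mm farther back than shut.
Start: joints at [-0.103, 0.276, -0.026, 1.268, 0, 1.467], TCP at [0.625, -0, 0.304] pointing down, gripper open.
Joint ranges: [-3.12, 3.12], [-0.85, 1.88], [-1.08, 1.24], [-1.95, 2.15], [-1.57, 1.53], [-3.14, 3.14]. Speed limits (rad/s): [2.57, 2.57, 3.14, 3.14, 3.14, 3.14].

## Interface

Orientations are given as a unit quaternion [x, y, z, w].
In Python, from cell import bot, cams gives the robot as it stands. The module is installed in compiled form; this text tells all that it offers.
- The arm moves only by the tool arm_command, never from a script. Its arguments are lists of equal length, an entry for each row: "jaw": the opening, from 0 (shut) to 1 (fully open); "dp": the shift along the tool's x, y, z in m, a list of three; "dr": the turn, a rotation vector about the tool's x, y, z in degrees, a list of three. In form: {"jaw": [jaw, ...], "dp": [[x, y, z], ...], "dr": [[ax, ay, az], ...]}. A call has 1 to 8 rows; each row is the pose to reach, as a shift and turn from the pose commanded when the call began, along the tool's axes at that moment; what a row does not reach only later rows make up. A row lasts 1/8 s, in which the tool goes at most 62.5 mm and 10.7 degrees, less where a joint would pass 70% of its speed; a pose out of reach is approached as far as the arm can. A call with a gripper value outside its range is refused whole. The fingers move at their own pace and stop on an object; "force" is the grip in N (left out, the last holds). Time passes only in rows, so rows that repeat a pose let the fingers close. It gives the time, the measured TCP pose, the force and the opening at its end, in the units of the state.
- bot.get_state(): the state, without advancing time (a new reading comes with each control period).
- cams.get_image(name): name is "scene" or "side" or "wrist"; returns a dict with "image" (480x640x3 uint8, red, green, blue), "vertical_fov" (degrees; the focal length in pixels is half the picture's height over the tangent of half this angle, whatever the lens; pixels are square), "cx", "cy" (the principal point, pixels), "k1" (the pictures are not rectified: a ray, as slopes to the right and down, at radius r is drawn at 1 + k1 r^2 times it, then the intrinsics apply), "xyz" and "attitude" of the camera in the world; the wrist camera has in their place "mount" (4x4, takes a point from camera to tool coordinates, whose origin is the TCP and whose axes are the tool frame's). Camera axes: x right, y down, z forward; pixel columns grow to the right and rows downward; lengths in m; the calibration is good to about 2 mm. A picture is of the moment at which its call begins: read the wrist's pose just before it. There is no depth.
- bot.sign_off(): hands the job in, once; it reports no verdict.
The state is a dict: "time": time; "qpos": joint angles; "joint_vel": joint speeds; "joint_torque": joint torques, N m; "position": TCP position; "eef_rot": TCP orientation; "contact_force": force on the tool from outside, world axes, zero at the start; "wrist_torque": the same for the moment, N m; "grip_width": opening from 0.0 (shut) to 1.0 (fully open).
Only numpy, scipy, OpenCV 4.12 (cv2) and the standard library are available. Lean on these libraries where they do the work, as an engineer would, in place of code of your own. Each camera call takes 0.05 s, during which the arm holds its last target. There are 200 camera calls.

## Working session

There is one attempt and no reset: what is moved stays moved. The work goes in short steps, Python scripts to look and compute and a tool call to move; the robot and the scene stay as the last step left them, time stands still between calls to the robot, and variables do not carry over. Pictures are saved under pics/ and viewed, about 8 in all and at most 12, crops included, and the job is handed in when it is done.

Besides the shell and the picture viewer there is one more tool, called after "Call:" as a command line: name --argument value ..., lists and objects as JSON in quotes. arm_command: Moves the arm, as the interface text tells. Its arguments: {"type":"object","properties":{"jaw":{"type":"array","items":{"type":"number"}},"dp":{"type":"array","items":{"type":"array","items":{"type":"number"}}},"dr":{"type":"array","items":{"type":"array","items":{"type":"number"}}},"force":{"type":"number"}},"required":["jaw","dp","dr"]}

```bash
mkdir -p pics; cat > h.py <<'E'
import numpy as np, cv2
from scipy.spatial.transform import Rotation as R
from cell import bot, cams
def grab(n,fn):
    s=bot.get_state(); d=cams.get_image(n); d['s']=s
    cv2.imwrite('pics/'+fn,d['image'][:,:,::-1]); 
    import pickle; pickle.dump(d,open('pics/'+fn[:-4]+'.pkl','wb')); return d
def load(fn):
    import pickle; return pickle.load(open('pics/'+fn+'.pkl','rb'))
def campose(d):
    if 'mount' in d:
        T=np.eye(4);T[:3,:3]=R.from_quat(d['s']['eef_rot']).as_matrix();T[:3,3]=d['s']['position']
        T=T@np.array(d['mount']);return T[:3,:3],T[:3,3]
    a=np.array(d['attitude'])
    return (a if a.shape==(3,3) else R.from_quat(a).as_matrix()),np.array(d['xyz'])
def K(d):
    f=240/np.tan(np.radians(d['vertical_fov'])/2); return f,d['cx'],d['cy'],d['k1']
def px2w(d,u,v,z):
    f,cx,cy,k=K(d); Rm,t=campose(d)
    p=np.array([(u-cx)/f,(v-cy)/f]); q=p.copy()
    for _ in range(30): q=p/(1+k*(q@q))
    r=Rm@np.array([q[0],q[1],1]); return t+r*(z-t[2])/r[2]
def w2px(d,P):
    f,cx,cy,k=K(d); Rm,t=campose(d); c=Rm.T@(np.array(P)-t); q=c[:2]/c[2]; q=q*(1+k*(q@q)); return q*f+[cx,cy]
E
python3 - <<'E'
from h import *
for n in ['scene','side','wrist']:
    d=grab(n,n+'0.png'); print(n,K(d),campose(d))
print(bot.get_state())
E
```

```text
scene (np.float64(520.225685259816), 313.78986194548025, 229.5444608976534, -0.017873534713123432) (array([[-0.71274106, -0.46990045,  0.52076266],
       [-0.70136607,  0.46763284, -0.5379639 ],
       [ 0.00926375, -0.74867423, -0.66287336]]), array([-0.16138402,  0.80873673,  0.9276004 ]))
side (np.float64(461.26521708520596), 320.2466130524879, 234.022965478861, -0.029185963477380537) (array([[ 0.893203  , -0.35860238,  0.27127982],
       [-0.44965272, -0.71110402,  0.54050302],
       [-0.0009175 , -0.60476062, -0.79640678]]), array([ 0.18573424, -0.55935673,  0.98987113]))
wrist (np.float64(374.70702511893757), 321.76294206162686, 228.57630788026933, -0.07383234740555554) (array([[ 0.99999579,  0.00187213, -0.00221916],
       [ 0.00105601, -0.94651933, -0.32264538],
       [-0.00270452,  0.32264168, -0.94651732]]), array([0.6235837 , 0.08320195, 0.37297529]))
{'time': 0.15, 'qpos': array([-1.03384845e-01,  2.76988528e-01, -2.75625373e-02,  1.26801654e+00,
        1.69498858e-05,  1.46738395e+00]), 'joint_vel': array([-0.00020596, -0.00233199,  0.00376525, -0.00067316,  0.00065943,
       -0.00055914]), 'joint_torque': array([ 1.17211301e-03, -4.46055973e+01,  2.95638728e+01,  1.04999804e-02,
       -4.45402588e-05, -1.76044369e-05]), 'position': array([6.24511820e-01, 5.38904168e-05, 3.02999254e-01]), 'eef_rot': array([ 9.99999608e-01,  1.37596363e-05, -8.80033765e-04, -9.98403903e-05]), 'contact_force': array([-0.20008265, -0.20646764,  1.10041966]), 'wrist_torque': array([1.76032718e-05, 4.63238042e-02, 3.17129192e-02]), 'grip_width': 1.001242042932403}
```

View pics/scene0.png

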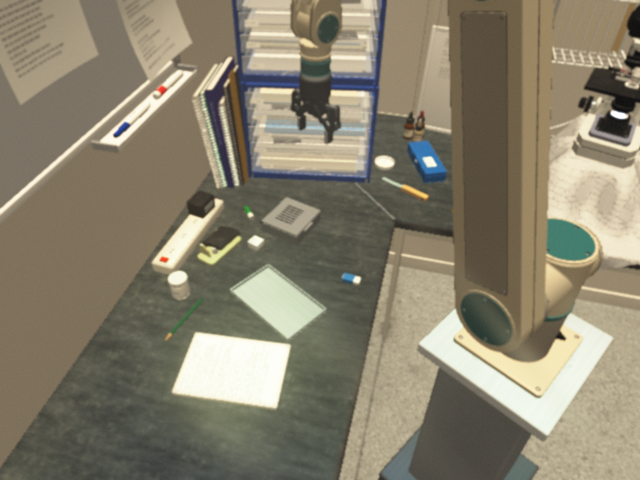

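View pics/side0.png

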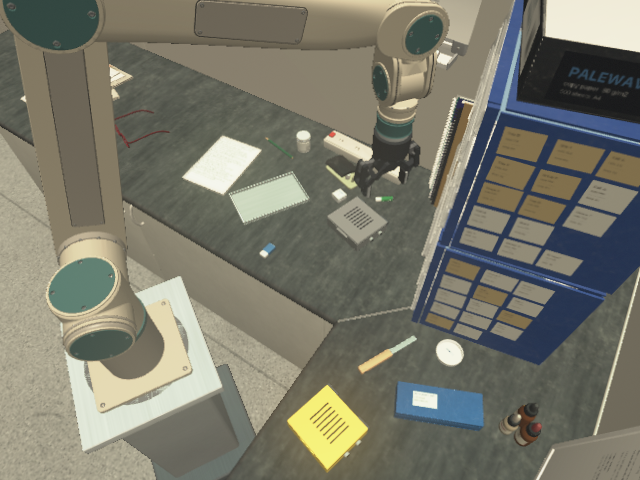

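The grey box is at scene (291,217) and side (357,220). The yellow box of the same shape, at side (328,428), and the blue box at (440,403) don't fit the colour described. The blade is at side (388,355) and the tray at side (268,197). I'll confirm these in one enlarged crop.

```bash
python3 - <<'E'
from h import *
s=cv2.imread('pics/side0.png'); c=cv2.imread('pics/scene0.png')
def cr(i,x,y,w,h,k): 
    return cv2.resize(i[y:y+h,x:x+w],None,fx=k,fy=k,interpolation=cv2.INTER_CUBIC)
a=cr(s,320,190,80,60,5); b=cr(s,350,325,80,60,5); e=cr(c,255,190,80,60,5); f=cr(c,370,165,80,60,5)
o=np.vstack([np.hstack([a,b]),np.hstack([e,f])]); cv2.imwrite('pics/crop1.png',o)
E
```

```text
(no output)
```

View pics/crop1.png

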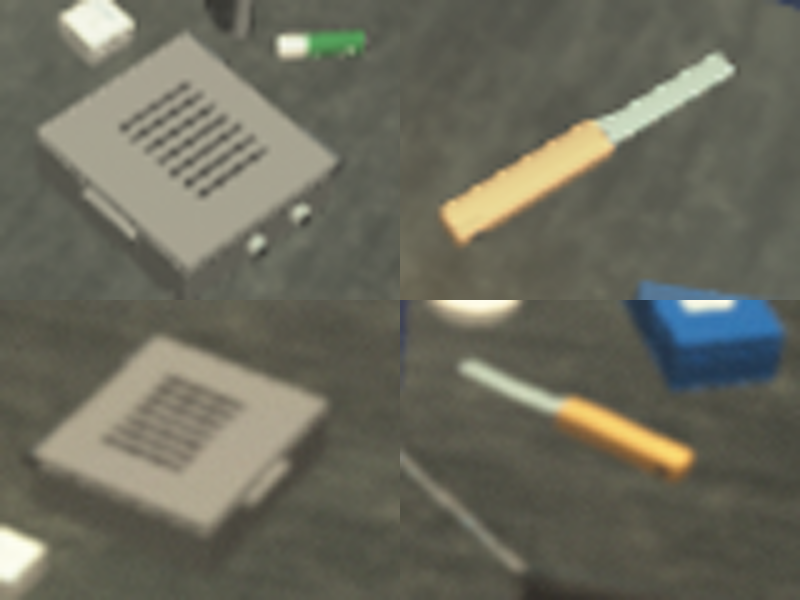

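View pics/wrist0.png

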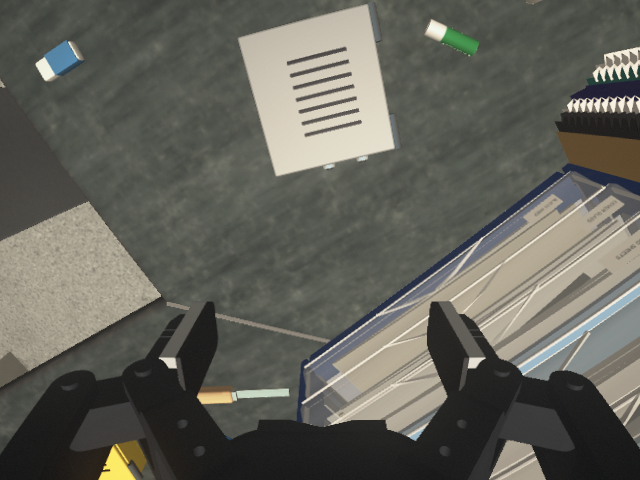

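```bash
python3 - <<'E'
from h import *
np.set_printoptions(precision=4,suppress=True)
s=load('side0');c=load('scene0');w=load('wrist0')
P=[px2w(w,u,v,.04) for u,v in [(239,38),(370,4),(396,150),(276,176)]]
print('case wrist',*P); print('ctr',np.mean(P,0), 'front mid',(P[0]+P[3])/2,'rear',(P[1]+P[2])/2, 'yaw',np.degrees(np.arctan2(*((P[1]+P[2]-P[0]-P[3])[[1,0]]))))
S=[(320+x/5,190+y/5) for x,y in [(38,130),(187,33),(338,160),(187,270)]]
Q=[px2w(s,u,v,.04) for u,v in S]; print('case side',*Q,np.mean(Q,0))
C=[(255+x/5,190+(y-300)/5) for x,y in [(330,405),(155,335),(35,455),(207,535)]]
Q=[px2w(c,u,v,.04) for u,v in C]; print('case scene',*Q,np.mean(Q,0))
# blade
for n,d,pts in [('side',s,[(350+(x-400)/5,325+y/5) for x,y in [(728,62),(601,133),(452,226)]]),('scene',c,[(370+(x-400)/5,165+(y-300)/5) for x,y in [(462,365),(562,405),(688,462)]])]:
    for p,z in zip(pts,[.008,.01,.01]): print(n,px2w(d,*p,z))
print('tower base side',px2w(s,415,322,0),px2w(s,537,362,0),'scene',px2w(c,250,176,0),px2w(c,368,181,0), 'wrist',px2w(w,302,408,0),px2w(w,302,370,0))
print('bluebox',px2w(s,398,384,0.03),px2w(s,395,408,.03),'petri',px2w(s,450,352,.015),'yellow',px2w(s,328,388,.04),px2w(s,368,430,.04))
print('tray',[px2w(c,*p,.012) for p in [(268,265),(325,308),(289,337),(231,292)]],[px2w(s,*p,.012) for p in [(229,196),(297,173),(310,198),(246,222)]])
print('eraser',px2w(s,267,249,.01),'edge',px2w(s,335,323,0),px2w(c,395,222,0),px2w(s,250,460,0))
print('slip',px2w(s,339,194,.019),'punch',px2w(s,345,170,.03),'pencil',px2w(s,280,147,0), 'jar',px2w(s,303,140,.03))
E
```

```text
case wrist [0.555  0.1341 0.04  ] [0.6611 0.1593 0.04  ] [0.6881 0.043  0.04  ] [0.5816 0.0195 0.04  ]
ctr [0.6215 0.089  0.04  ] front mid [0.5683 0.0768 0.04  ] rear [0.6746 0.1011 0.04  ] yaw 12.888434009724516
case side [0.5539 0.1303 0.04  ] [0.659  0.1549 0.04  ] [0.6859 0.0408 0.04  ] [0.5794 0.0143 0.04  ] [0.6195 0.0851 0.04  ]
case scene [0.5749 0.0212 0.04  ] [0.6855 0.0461 0.04  ] [0.6553 0.1605 0.04  ] [0.547  0.1399 0.04  ] [0.6157 0.0919 0.04  ]
side [ 0.5815 -0.2566  0.008 ]
side [ 0.5107 -0.2602  0.01  ]
side [ 0.4299 -0.2673  0.01  ]
scene [ 0.5795 -0.2509  0.008 ]
scene [ 0.511  -0.2592  0.01  ]
scene [ 0.4265 -0.267   0.01  ]
tower base side [ 0.6053 -0.2208  0.    ] [ 0.7947 -0.4279  0.    ] scene [0.8763 0.0184 0.    ] [ 0.6069 -0.2171  0.    ] wrist [ 0.5976 -0.2874  0.    ] [ 0.5987 -0.2266  0.    ]
bluebox [ 0.4806 -0.335   0.03  ] [ 0.4485 -0.3743  0.03  ] petri [ 0.6276 -0.323   0.015 ] yellow [ 0.3438 -0.2791  0.04  ] [ 0.3758 -0.3884  0.04  ]
tray [array([0.5451, 0.2395, 0.012 ]), array([0.3515, 0.2391, 0.012 ]), array([0.3508, 0.3523, 0.012 ]), array([0.54  , 0.3595, 0.012 ])] [array([0.3481, 0.3425, 0.012 ]), array([0.5594, 0.338 , 0.012 ]), array([0.5505, 0.2317, 0.012 ]), array([0.3571, 0.2318, 0.012 ])]
eraser [0.3737 0.1244 0.01  ] edge [ 0.4357 -0.1379  0.    ] [ 0.4321 -0.1242  0.    ] [ 0.147  -0.3257  0.    ]
slip [0.6278 0.2027 0.019 ] punch [0.6829 0.2694 0.03  ] pencil [0.5645 0.477  0.    ] jar [0.6294 0.4426 0.03  ]
```

Call:
arm_command --jaw '[0.5, 0.5, 0.5, 0.5, 0.5, 0.5]' --dp '[[-0.04, 0.03, 0.01], [-0.08, 0.07, 0.02], [-0.12, 0.12, 0.04], [-0.15, 0.16, 0.05], [-0.155, 0.2, 0.05], [-0.155, 0.2, 0.05]]' --dr '[[0, 0, 0], [0, 0, 0], [0, 0, 0], [0, 0, 0], [0, 0, 0], [0, 0, 0]]' --force 80

```text
time: 0.9
position: [0.4693, -0.2021, 0.2537]
eef_rot: [1.0, -0.002, 0.0, 0.0]
contact_force: [0.1, -0.4, -1.2]
grip_width: 0.499
```

```bash
python3 - <<'E'
from h import *
d=grab('wrist','w1.png'); print(d['s']['position'],d['s']['qpos'],d['s']['contact_force'])
for P in [(.428,-.267,.007),(.5805,-.2537,.008)]: print(w2px(d,P))
E
```

```text
[ 0.46933542 -0.20209058  0.25368581] [-5.33042154e-01  1.08381787e-01 -3.41642832e-01  1.12060822e+00
 -2.65622162e-04  1.04191834e+00] [ 0.07608979 -0.35070173 -1.18144447]
[278.71268616 269.33010751]
[443.84770179 255.94303746]
```

View pics/w1.png

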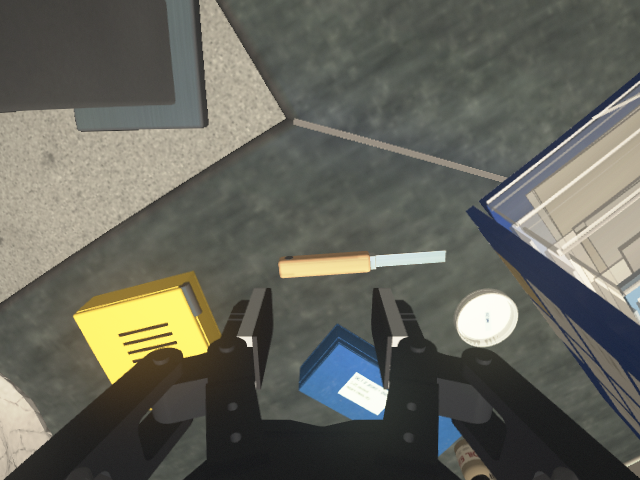

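The prediction fits: butt at (279,268) and tip at (445,256), within 2 px. I'll go down for the grasp.

Call:
arm_command --jaw '[0.5, 0.5, 0.5, 0.5, 0.5, 0.5, 0.5, 0.5]' --dp '[[0, 0.01, 0.0], [0, 0.02, 0.01], [0, 0.03, 0.03], [0, 0.04, 0.05], [0, 0.05, 0.07], [0, 0.06, 0.09], [0.001, 0.0615, 0.11], [0.001, 0.0615, 0.12]]' --dr '[[0, 0, -10.5], [0, 0, -21], [0, 0, -31.5], [0, 0, -42], [0, 0, -52.5], [0, 0, -63], [0, 0, -73.5], [0, 0, -84]]'

```text
time: 1.95
position: [0.471, -0.2599, 0.1326]
eef_rot: [0.741, 0.672, -0.0, -0.001]
contact_force: [-0.6, -0.6, 1.3]
grip_width: 0.497
```

Call:
arm_command --jaw '[0.5, 0.5, 0.5, 0.5]' --dp '[[0, 0, 0.015], [0, 0, 0.035], [0, 0, 0.04], [0, 0, 0.04]]' --dr '[[0, 0, -10.5], [0, 0, -10.5], [0, 0, -10.5], [0, 0, -10.5]]'

```text
time: 2.45
position: [0.4712, -0.2607, 0.0938]
eef_rot: [0.678, 0.735, 0.0, -0.0]
contact_force: [0.9, -0.6, 0.1]
grip_width: 0.498
```

```bash
python3 - <<'E'
from h import *
s=bot.get_state(); print(s['position'],s['qpos'],s['contact_force'])
M=R.from_quat(s['eef_rot']).as_matrix(); print(M.round(4))
E
```

```text
[ 0.47120414 -0.26071888  0.09380814] [-6.25499853e-01  3.27029950e-01 -4.52440671e-01  7.92101216e-01
  1.56056864e-04 -7.05124021e-01] [ 0.92552843 -0.55291397  0.14031658]
[[-7.950e-02  9.968e-01 -5.000e-04]
 [ 9.968e-01  7.950e-02  6.000e-04]
 [ 6.000e-04 -5.000e-04 -1.000e+00]]
```

Call:
arm_command --jaw '[0.5, 0.5, 0.2, 0, 0, 0]' --dp '[[-0.003, 0, 0.01], [-0.003, 0, 0.018], [-0.003, 0, 0.018], [-0.003, 0, 0.018], [-0.003, 0, 0.018], [-0.003, 0, 0.018]]' --dr '[[0, 0, 0], [0, 0, 0], [0, 0, 0], [0, 0, 0], [0, 0, 0], [0, 0, 0]]' --force 80

```text
time: 3.2
position: [0.4713, -0.2646, 0.076]
eef_rot: [0.679, 0.734, 0.0, 0.0]
contact_force: [0.1, 0.8, -1.3]
grip_width: 0.185
```

Call:
arm_command --jaw '[0, 0, 0, 0, 0, 0, 0, 0]' --dp '[[0, 0, -0.03], [0, -0.04, -0.05], [0.05, -0.05, -0.05], [0.11, -0.05, -0.05], [0.17, -0.05, -0.05], [0.23, -0.05, -0.05], [0.28, -0.04, -0.05], [0.312, -0.0186, -0.04]]' --dr '[[0, 0, 0], [0, 0, -1], [0, 0, -3], [0, 0, -5], [0, 0, -7], [0, 0, -8.4], [0, 0, -8.4], [0, 0, -8.4]]'

```text
time: 4.2
position: [0.4277, 0.0472, 0.1164]
eef_rot: [0.622, 0.783, 0.0, 0.0]
contact_force: [1.4, -1.3, -0.2]
grip_width: 0.18
```

Call:
arm_command --jaw '[0, 0]' --dp '[[0, 0, 0.0], [0, 0, 0]]' --dr '[[0, 0, 0], [0, 0, 0]]'

```text
time: 4.45
position: [0.4279, 0.0449, 0.1159]
eef_rot: [0.623, 0.782, -0.0, -0.0]
contact_force: [0.2, 0.8, -1.2]
grip_width: 0.183
```

```bash
python3 - <<'E'
from h import *
a=grab('side','s2.png'); b=grab('scene','c2.png'); s=b['s']; print(s['position'],s['contact_force'],s['wrist_torque'],s['grip_width'])
M=R.from_quat(s['eef_rot']).as_matrix(); p=np.array(s['position']); print(M.round(4))
tip=p+M@[0,.111,.069]; n=np.array([.5654,.0766,.029]); print('tip',tip)
for d in (a,b): print(w2px(d,tip),w2px(d,n))
S=cv2.imread('pics/s2.png');C=cv2.imread('pics/c2.png')
f=lambda i,x,y:cv2.resize(i[y:y+110,x:x+80],None,fx=5,fy=5,interpolation=cv2.INTER_CUBIC)
u,v=w2px(a,tip).astype(int);u2,v2=w2px(b,tip).astype(int)
print(u-40,v-55,u2-40,v2-55)
cv2.imwrite('pics/crop2.png',np.hstack([f(S,u-40,v-55),f(C,u2-40,v2-55)]))
E
```

```text
[0.42775579 0.04452825 0.11589185] [-0.85512814 -0.5054428  -1.27244915] [-0.03176036  0.07813418  0.01367043] 0.18113930573869716
[[-2.226e-01  9.749e-01 -7.000e-04]
 [ 9.749e-01  2.226e-01 -3.000e-04]
 [-2.000e-04 -8.000e-04 -1.000e+00]]
tip [0.53592174 0.06920941 0.04680518]
[332.31177106 233.15754552] [340.8126395 231.2511406]
[319.02041251 224.10446874] [308.90806903 225.31257071]
292 178 279 169
```

View pics/crop2.png

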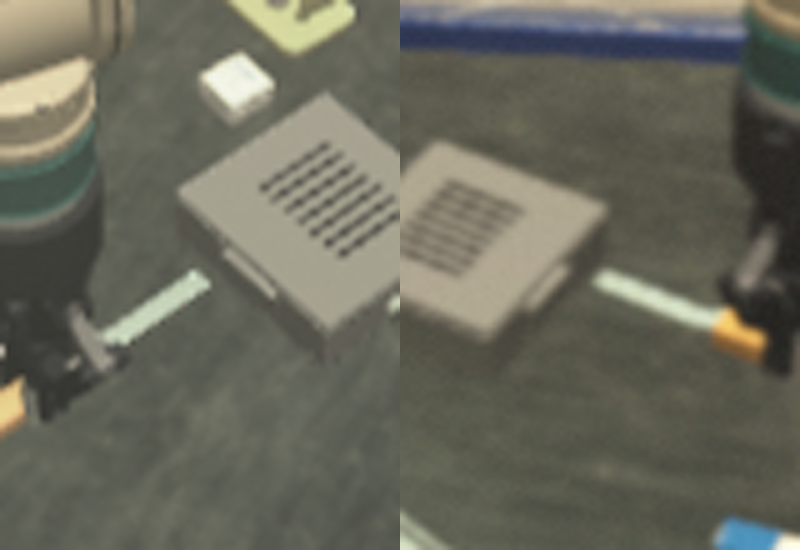

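Tip and notch both match the predictions within about 1 px. I'll lower the blade and insert it.

Call:
arm_command --jaw '[0, 0, 0, 0, 0, 0, 0, 0]' --dp '[[0, 0, 0.01], [0, 0, 0.0175], [0, 0, 0.0175], [0, 0.012, 0.0175], [0, 0.025, 0.0175], [0, 0.035, 0.0175], [0, 0.047, 0.0175], [0, 0.056, 0.0175]]' --dr '[[0, 0, 0], [0, 0, 0], [0, 0, 0], [0, 0, 0], [0, 0, 0], [0, 0, 0], [0, 0, 0], [0, 0, 0]]'

```text
time: 5.55
position: [0.4839, 0.0578, 0.0985]
eef_rot: [0.623, 0.782, 0.0, 0.0]
contact_force: [-0.4, 0.1, -0.8]
grip_width: 0.184
```

Call:
arm_command --jaw '[0]' --dp '[[0, 0, 0]]' --dr '[[0, 0, 0]]'

```text
time: 5.68
position: [0.4838, 0.0577, 0.0985]
eef_rot: [0.623, 0.782, 0.0, 0.0]
contact_force: [1.0, -0.4, -0.9]
grip_width: 0.182
```

Call:
arm_command --jaw '[0, 0, 0, 0, 0]' --dp '[[0, 0, -0.008], [0, 0.001, -0.0177], [0, 0.0047, -0.0317], [0, 0.0108, -0.0448], [0, 0.0108, -0.0448]]' --dr '[[0, 0, 0], [0, 0, 0], [0, 0, 0], [0, 0, 0], [0, 0, 0]]'

```text
time: 6.3
position: [0.4956, 0.0601, 0.1453]
eef_rot: [0.623, 0.782, 0.002, 0.002]
contact_force: [-0.1, 0.1, -0.1]
grip_width: 0.185
```

```bash
python3 - <<'E'
from h import *
a=grab('side','s3.png'); b=grab('scene','c3.png'); s=b['s']; print(s['position'],s['contact_force'],s['wrist_torque'],s['grip_width'])
S=cv2.imread('pics/s3.png');C=cv2.imread('pics/c3.png')
f=lambda i,x,y:cv2.resize(i[y:y+110,x:x+80],None,fx=5,fy=5,interpolation=cv2.INTER_CUBIC)
cv2.imwrite('pics/crop3.png',np.hstack([f(S,315,160),f(C,260,160)]))
E
```

```text
[0.49490416 0.06003365 0.14450565] [-0.52971296  0.41329958 -0.25233972] [ 0.02503951 -0.03946543  0.03353258] 0.1797218352899118
```

View pics/crop3.png

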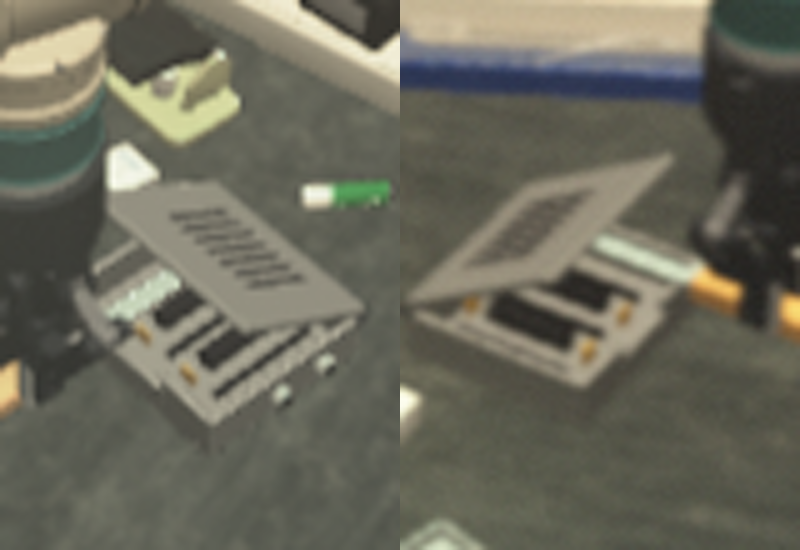

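The cover is up about 30°, riding on the blade with the gripper clear. I'll continue the arc past upright.

Call:
arm_command --jaw '[0, 0, 0, 0, 0, 0, 0, 0]' --dp '[[0, 0.0083, -0.012], [0, 0.0185, -0.022], [0, 0.0305, -0.0305], [0, 0.0435, -0.0365], [0, 0.0575, -0.04], [0, 0.072, -0.0415], [0, 0.0865, -0.04], [0, 0.095, -0.038]]' --dr '[[0, 0, 0], [0, 0, 0], [0, 0, 0], [0, 0, 0], [0, 0, 0], [0, 0, 0], [0, 0, 0], [0, 0, 0]]'

```text
time: 7.4
position: [0.5872, 0.0814, 0.181]
eef_rot: [0.623, 0.782, 0.0, 0.0]
contact_force: [-1.4, 0.8, 0.2]
grip_width: 0.182
```

Call:
arm_command --jaw '[0, 0]' --dp '[[0, 0, 0], [0, 0, 0]]' --dr '[[0, 0, 0], [0, 0, 0]]'

```text
time: 7.65
position: [0.5855, 0.0811, 0.1809]
eef_rot: [0.623, 0.782, -0.0, -0.0]
contact_force: [-1.1, -0.2, -0.2]
grip_width: 0.18
```

```bash
python3 - <<'E'
from h import *
a=grab('side','s4.png'); b=grab('scene','c4.png'); s=b['s']; print(s['position'],s['contact_force'],s['wrist_torque'],s['grip_width'])
S=cv2.imread('pics/s4.png');C=cv2.imread('pics/c4.png')
f=lambda i,x,y:cv2.resize(i[y:y+120,x:x+80],None,fx=5,fy=5,interpolation=cv2.INTER_CUBIC)
cv2.imwrite('pics/crop4.png',np.hstack([f(S,325,140),f(C,250,140)]))
E
```

```text
[0.5854662  0.0811164  0.18098131] [ 0.72555823 -0.49641932 -0.03750051] [-0.00393498  0.03877139  0.01722461] 0.1819649087428958
```

View pics/crop4.png

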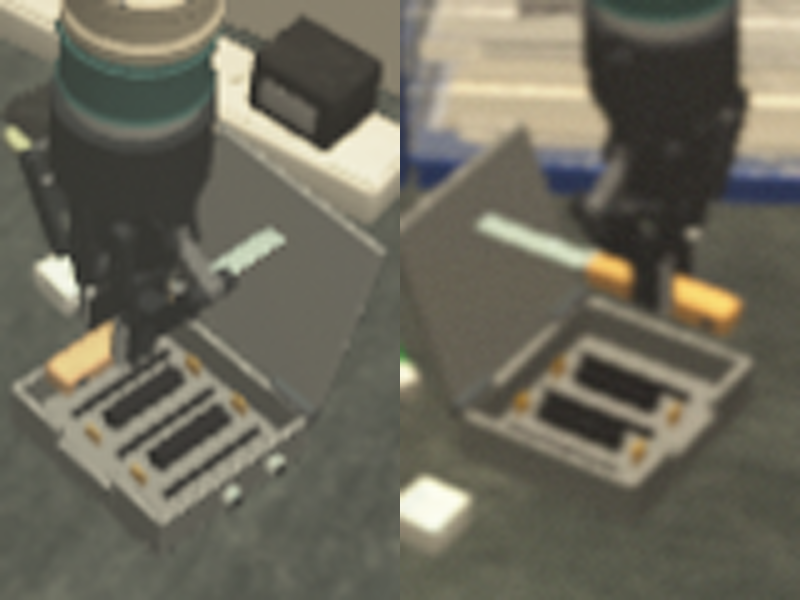

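Call:
arm_command --jaw '[0, 0, 0, 0, 0, 0, 0, 0]' --dp '[[0, -0.04, 0], [0, -0.09, 0], [0.04, -0.12, 0], [0.09, -0.12, 0], [0.14, -0.12, 0], [0.19, -0.12, 0], [0.23, -0.12, 0], [0.243, -0.118, 0.03]]' --dr '[[0, 0, 0], [0, 0, 0], [0, 0, 0], [0, 0, 3], [0, 0, 6], [0, 0, 9], [0, 0, 12], [0, 0, 12.9]]'

```text
time: 8.75
position: [0.418, 0.2948, 0.1536]
eef_rot: [0.706, 0.708, 0.004, 0.001]
contact_force: [0.3, -0.6, -0.5]
grip_width: 0.184
```

Call:
arm_command --jaw '[0, 0]' --dp '[[0, 0, 0.02], [0, 0, 0.02]]' --dr '[[0, 0, 0], [0, 0, 0]]'

```text
time: 9.0
position: [0.4149, 0.291, 0.1298]
eef_rot: [0.707, 0.707, -0.002, -0.001]
contact_force: [-0.2, 0.1, 0.5]
grip_width: 0.182
```

```bash
python3 - <<'E'
from h import *
a=grab('side','s5.png'); b=grab('scene','c5.png'); s=b['s']; print(s['position'],s['contact_force'],s['grip_width'])
M=R.from_quat(s['eef_rot']).as_matrix(); p=np.array(s['position']); print(M.round(4))
for d in (a,b): print(w2px(d,p+M@[0,.111,.069]),w2px(d,p+M@[0,-.043,.069]))
S=cv2.imread('pics/s5.png');C=cv2.imread('pics/c5.png')
f=lambda i,x,y:cv2.resize(i[y:y+120,x:x+133],None,fx=3,fy=3,interpolation=cv2.INTER_CUBIC)
g=lambda i,x,y:cv2.resize(i[y:y+80,x:x+133],None,fx=3,fy=3,interpolation=cv2.INTER_CUBIC)
cv2.imwrite('pics/crop5.png',np.vstack([np.hstack([f(S,210,130),f(C,215,240)]),np.hstack([g(S,300,150),g(C,220,150)])]))
E
```

```text
[0.41589926 0.29131954 0.13088651] [-0.38669456  0.11162736 -0.52753022] 0.18165655021328575
[[-0.0e+00  1.0e+00 -1.5e-03]
 [ 1.0e+00  0.0e+00 -9.0e-04]
 [-9.0e-04 -1.5e-03 -1.0e+00]]
[292.76313713 174.81284179] [241.13177363 193.1695795 ]
[255.55300661 265.15305178] [301.91568036 300.8947114 ]
```

View pics/crop5.png

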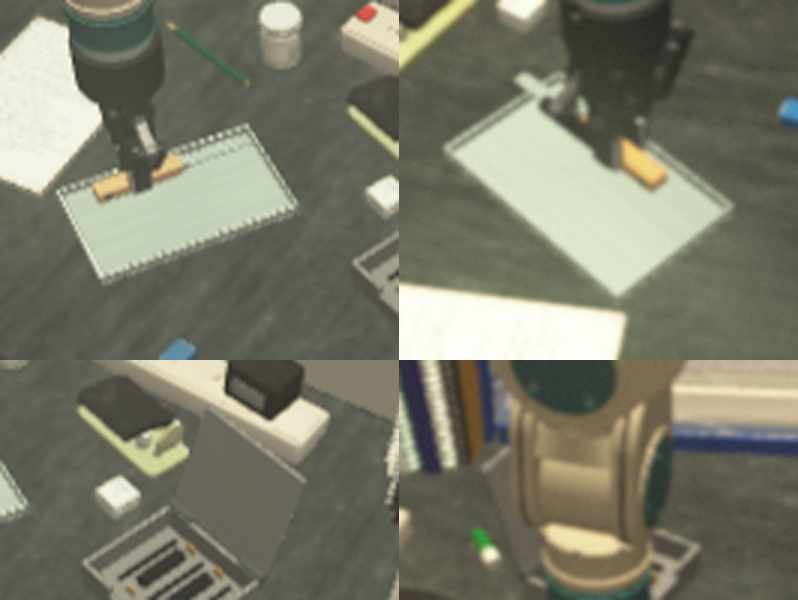

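```bash
python3 - <<'E'
from h import *
np.set_printoptions(precision=4,suppress=True)
a=load('s5');b=load('c5')
P=[px2w(a,210+x/3,130+y/3,.012)[:2] for x,y in [(58,192),(248,125),(298,210),(105,283)]]; print(*P,np.mean(P,0))
Q=[px2w(b,215+(x-400)/3,240+y/3,.012)[:2] for x,y in [(445,150),(552,72),(732,205),(617,295)]]; print(*Q,np.mean(Q,0))
u=np.array([.975,.2226,0]);v=np.array([-.2226,.975,0]);c=np.array([.619,.089,0])
print('obs side',(369,166.7),(401.7,191))
for th in (1.65,1.75,1.84):
  e=c+u*.055+[0,0,.034]+.11*(-np.cos(th)*u+np.sin(th)*np.array([0,0,1]))
  print(th,w2px(a,e+.06*v),w2px(a,e-.06*v))
E
```

```text
[0.3516 0.3493] [0.5502 0.3488] [0.5455 0.2258] [0.3517 0.2255] [0.4498 0.2873]
[0.5465 0.3572] [0.5517 0.2413] [0.3498 0.2388] [0.3508 0.3572] [0.4497 0.2986]
obs side (369, 166.7) (401.7, 191)
1.65 [361.5725 166.9506] [394.5523 193.4609]
1.75 [364.6153 165.4542] [397.5866 191.7671]
1.84 [367.2562 164.4037] [400.1959 190.5396]
```

Call:
arm_command --jaw '[0, 0, 0, 0, 0.2, 0.4, 0.45, 0.45]' --dp '[[0, 0, 0.02], [0, 0, 0.04], [0, 0, 0.05], [0, 0, 0.05], [0, 0, 0.05], [0, 0, 0.05], [0, 0, 0.05], [0, 0, 0.05]]' --dr '[[0, 0, 0], [0, 0, 0], [0, 0, 0], [0, 0, 0], [0, 0, 0], [0, 0, 0], [0, 0, 0], [0, 0, 0]]'

```text
time: 10.1
position: [0.4168, 0.2918, 0.0815]
eef_rot: [0.707, 0.707, 0.0, 0.0]
contact_force: [-0.3, -0.5, -0.0]
grip_width: 0.45
```

Call:
arm_command --jaw '[0.45, 0.45, 0.45, 0.45, 0.45, 0.45]' --dp '[[0, 0, -0.02], [0, 0, -0.06], [0, 0, -0.12], [0, 0, -0.17], [0, 0, -0.2], [0, 0, -0.2]]' --dr '[[0, 0, 0], [0, 0, 0], [0, 0, 0], [0, 0, 0], [0, 0, 0], [0, 0, 0]]'

```text
time: 10.85
position: [0.4183, 0.2926, 0.2844]
eef_rot: [0.707, 0.707, 0.003, 0.001]
contact_force: [0.3, 0.1, -0.1]
grip_width: 0.454
```

```bash
python3 - <<'E'
from h import *
a=grab('side','s6.png'); b=grab('scene','c6.png'); s=b['s']; print(s['time'],s['position'],s['contact_force'],s['grip_width'])
S=cv2.imread('pics/s6.png');C=cv2.imread('pics/c6.png')
f=lambda i,x,y:cv2.resize(i[y:y+150,x:x+200],None,fx=2,fy=2,interpolation=cv2.INTER_CUBIC)
cv2.imwrite('pics/crop6.png',np.hstack([f(S,215,110),f(C,160,195)]))
E
```

```text
10.9 [0.41715262 0.29200776 0.28217768] [ 0.15378902  1.02755355 -1.29948038] 0.450015174980024
```

View pics/crop6.png

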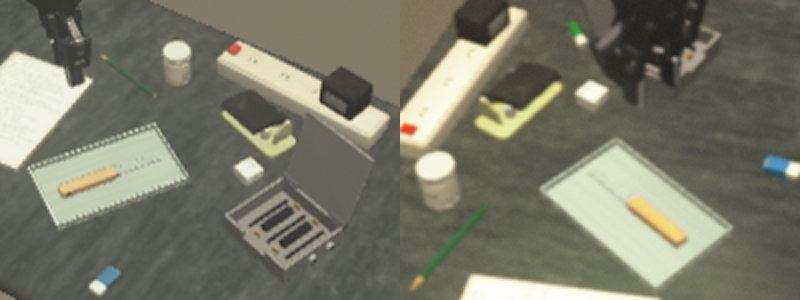

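The blade lies flat in the tray (side crop (60,190) to (160,158)), the cover stands open past upright, and the other things look undisturbed. I'm handing in.

```bash
python3 -c "
from cell import bot
print(bot.sign_off())"
```

```text
the job is handed in; nothing more can be done
None
```

The cover is open past upright, the blade lies flat inside the steel tray, and I handed the job in at about 11 s of the 54 s allowed.

- **Cover:** I slid the blade tip about 27 mm in at the notch and swung the cover back with the tip alone. It stayed at about 1.84 rad after the blade left, going by the tip position and checked against the side picture. It had not moved in the last pictures.
- **Blade:** I laid it in the tray, opened the gripper and raised it about 0.2 m clear. Both cameras show the blade inside the rim and nothing touching it.
- **Other things:** the bystanders in those last pictures look undisturbed. The area on the right, where the blade started (spare boxes and petri dish), was not pictured again. I only lifted the blade out of it.
- **Forces:** readings at the end of each move stayed within about 2 N.

No check failed. The two cameras disagree on the tray's y position by about 11 mm; I used the middle, which leaves room on both sides.

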